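# Line up the re-valve set by height on the rest rail

## Robot

A 7-joint arm with a two-finger parallel gripper is mounted at the origin on the work surface. World frame = base frame: x ahead of the robot, y to its left, z up, the work surface at z = 0. Lengths are in m, angles in rad, forces in N, time in s.
With the tool pointing down it reaches from about 0.425 to 0.875 m from the base axis. Payload 4.7 kg.
Tool frame: the origin (TCP) lies at the very end of the fingers, on their centre line; the grasp point (between the pads) lies 19 mm behind it (ctrl.grasp_offset is the distance from the TCP to the grasp point, in m); z points along the fingers, y is the direction in which the jaws open and shut (so a half turn about z gives the same grasp; the last joint's range is limited). The gripper opens to 87 mm and grips with 3 to 60 N. Pads are 19 mm wide; open, the fingers measure 117 mm over their backs; the gripper's body (75 mm by 190 mm) begins 51 mm behind the grasp point.
Start: joints at [1.226, 0.321, -0.07, 1.45, 0.023, 1.371, -0.057], TCP at [0.228, -0.609, 0.223] pointing down, gripper open.
Joint ranges: [-2.86, 2.86], [-0.3, 2.09], [-1.38, 1.24], [0.06, 2.45], [-1.56, 4.7], [0.09, 2.05], [-2.69, 2.69]. Speed limits (rad/s): [2.57, 2.57, 3.14, 3.14, 3.14, 3.14, 3.14].

## Interface

Orientations are given as a rotation vector (axis times angle).
In Python, from bench import ctrl gives the robot as it stands.
- The arm moves only by the shell command python3 -m creep 'ROWS' [FORCE]. ROWS is JSON, a list that holds one entry, the list of rows, each a list of 7 numbers: the opening, from 0 (shut) to 1 (fully open), then the shift along the tool's x, y, z in mm, then the turn, a rotation vector about the tool's x, y, z in rad. In form: [[[grip, dx, dy, dz, rx, ry, rz], ...]]. A call has 1 to 5 rows; each row is the pose to reach, as a shift and turn from the pose commanded when the call began, along the tool's axes at that moment; what a row does not reach only later rows make up. A row lasts 1/10 s, in which the tool goes at most 50 mm and 8.59 degrees, less where a joint would pass 70% of its speed; a pose out of reach is approached as far as the arm can. A call with a gripper value outside its range is refused whole. The fingers move at their own pace and stop on an object; FORCE is the grip in N (left out, the last holds). Time passes only in rows, so rows that repeat a pose let the fingers close. It gives the time, the measured TCP pose, the force and the opening at its end, in the units of the state.
- ctrl.get_state(): the state, without advancing time (a new reading comes with each control period).
- ctrl.get_image(name): name is "scene" or "top"; returns the picture (384x512x3 uint8, red, green, blue); there is no depth.
- ctrl.camera_params(name): a dict with "K" (3x3 intrinsics, pixels), "pose" (4x4, takes a point from camera to world coordinates). Camera axes: x right, y down, z forward; pixel columns grow to the right and rows downward; lengths in m; the calibration is good to about 2 mm. A picture is of the moment at which its call begins. camera_params takes no time and is no camera call.
- ctrl.close_job(): hands the job in, once; it reports no verdict.
The state is a dict: "time": time; "joint_positions": joint angles; "qd": joint speeds; "joint_torque": joint torques, N m; "position": TCP position; "tool_rot": TCP orientation; "ft_force": force on the tool from outside, world axes, zero at the start; "torque": the same for the moment, N m; "grip_width": opening from 0.0 (shut) to 1.0 (fully open).
Only numpy, scipy, OpenCV 4.12 (cv2) and the standard library are available. Lean on these libraries where they do the work, as an engineer would, in place of code of your own. Each camera call takes 0.05 s, during which the arm holds its last target. There are 200 camera calls.

## Task

Set out the spare valves for the cutting amplifier: stand the four smoked-glass valves upright in the four cream ceramic rests on the rail, one near the middle of each, in order of height, with the tallest in the rest next to the chrome lamp socket and the shortest at the far end. They are glass, so set them down gently, never dropping or tipping one over, and leave the dented shield can standing where it is.

Things in the scene. Friction and masses are not known exactly. Their poses are not given: they have to be found in the camera images.
- valve_mini_mid (a point): Shortest valve, 54 mm tall, glass 19 mm across: envelope of smoked glass with a silvery patch on its domed top; stands upright on a flat grey plastic pin guard; loose. Guard 24 mm across, 6 mm high; straight glass from 10 to 43 mm up. 20 g. Point: on its axis, half-way up, so 27 mm above its flat foot; z is up along its axis.
- valve_slim_mid (a point): Second shortest valve, 76 mm tall, glass 22 mm across: envelope of smoked glass with a silvery patch on its domed top; stands upright on a flat grey plastic pin guard; loose. Guard 27 mm across, 7 mm high; straight glass from 11 to 62 mm up. 30 g. Point: on its axis, half-way up, so 38 mm above its flat foot; z is up along its axis.
- valve_octal_mid (a point): Second tallest valve, 100 mm tall, glass 32 mm across over a dark brown base 33 mm across: envelope of smoked glass with a silvery patch on its domed top; stands upright on a flat grey plastic pin guard; loose. Guard 36 mm across, 10 mm high, base to 29 mm up; straight glass from 33 to 88 mm up. 60 g. Point: on its axis, half-way up, so 50 mm above its flat foot; z is up along its axis.
- valve_output_mid (a point): Tallest valve, 130 mm tall, glass 42 mm across over a dark brown base 36 mm across: envelope of smoked glass with a silvery patch on its domed top; stands upright on a flat grey plastic pin guard; loose. Guard 40 mm across, 10 mm high, base to 34 mm up; straight glass from 38 to 114 mm up. 110 g. Point: on its axis, half-way up, so 65 mm above its flat foot; z is up along its axis.
- rest_1_floor (a point): Cream ceramic rest, one of four alike in a row along the aluminium rail (an end one; the next along is rest_2); fixed. A round shallow dish, 66 mm across at the rim, flat floor 57 mm across, flared rim 5 mm high above the floor. Point: middle of the dish floor, where a valve's foot is to stand (21 mm above the ledge). Its y axis points along the rail, z up.
- rest_2_floor (a point): Cream ceramic rest, one of four alike in a row along the aluminium rail (between rest_1 and rest_3); fixed. A round shallow dish, 66 mm across at the rim, flat floor 57 mm across, flared rim 5 mm high above the floor. Point: middle of the dish floor, where a valve's foot is to stand (21 mm above the ledge). Its y axis points along the rail, z up.
- rest_3_floor (a point): Cream ceramic rest, one of four alike in a row along the aluminium rail (between rest_2 and rest_4); fixed. A round shallow dish, 66 mm across at the rim, flat floor 57 mm across, flared rim 5 mm high above the floor. Point: middle of the dish floor, where a valve's foot is to stand (21 mm above the ledge). Its y axis points along the rail, z up.
- rest_4_floor (a point): Cream ceramic rest, one of four alike in a row along the aluminium rail (the other end one, beside rest_3); fixed. A round shallow dish, 66 mm across at the rim, flat floor 57 mm across, flared rim 5 mm high above the floor. Point: middle of the dish floor, where a valve's foot is to stand (21 mm above the ledge). Its y axis points along the rail, z up. The rests stand 70 to 86 mm apart; the rail is an aluminium channel 316 x 72 mm, 16 mm high.
- lamp_socket_top (a point): Chrome bayonet lamp socket, 23 to 30 mm across, upright on a square black foot, 50 mm high in all, about 80 mm beyond one end rest in line with the rail, at either end; fixed. (A lower brass terminal post stands at the other end.) Point: middle of its top.
- shield_can_mid (a point): Dented aluminium valve shield can, a plain metal cylinder 27 mm across and 62 mm tall, closed top, standing loose among the valves; to be left alone. Point: on its axis half-way up, 31 mm above its foot.

How it is judged:
By the outcome, as a careful person would: the job done as asked, in the order asked, and still so for the second after the job is handed in, with the robot touching nothing.
It also fails if it takes over 112 s, if anything falls off the work surface, if the arm or the gripper's body presses on something with over 40 N, if the wrist force passes 120 N, or if a joint passes its speed limit or range.

## Working session

There is one attempt and no reset: what is moved stays moved. The work goes in short steps, Python scripts to look and compute and a shell command to move; the robot and the scene stay as the last step left them, time stands still between calls to the robot, and variables do not carry over. Pictures are saved under pics/ and viewed, about 12 in all and at most 16, crops included, and the job is handed in when it is done.

```bash
mkdir -p pics; ls; python3 - <<'E'
from bench import ctrl
import cv2
for n in ("scene","top"):
    im=ctrl.get_image(n); cv2.imwrite(f"pics/{n}0.png",cv2.cvtColor(im,cv2.COLOR_RGB2BGR))
    p=ctrl.camera_params(n); print(n,p["K"],p["pose"])
s=ctrl.get_state(); print(s); print(ctrl.grasp_offset)
E
```

```text
pics
scene [[483.44127598   0.         253.99743531]
 [  0.         483.44127598 191.80351114]
 [  0.           0.           1.        ]] [[-0.52566386  0.6729892  -0.52034896  1.06344568]
 [ 0.85062544  0.40815121 -0.33143469  0.35344135]
 [-0.01067091 -0.6168453  -0.78701208  0.86054209]
 [ 0.          0.          0.          1.        ]]
top [[346.9686785    0.         257.8217101 ]
 [  0.         346.9686785  186.44284853]
 [  0.           0.           1.        ]] [[ 0.0265418  -0.99350083  0.11068713  0.49873162]
 [-0.99924935 -0.02949367 -0.02511677  0.01929953]
 [ 0.0282181  -0.1099374  -0.99353787  0.79141062]
 [ 0.          0.          0.          1.        ]]
{'time': 0.1, 'joint_positions': array([ 1.226096  ,  0.32175107, -0.07011547,  1.45156218,  0.022587  ,
        1.3708295 , -0.05691967]), 'qd': array([ 9.88888111e-05, -5.96786029e-04,  7.19822850e-05, -2.06982876e-03,
       -1.18971919e-04,  1.23196150e-04,  7.27493526e-05]), 'joint_torque': array([-9.51037255e-04, -4.92570877e+01, -4.05942947e-01, -3.13400567e+01,
       -6.42504310e-02,  3.95492313e-02,  6.44785337e-05]), 'position': array([ 0.22804458, -0.6081364 ,  0.22156511]), 'tool_rot': array([-3.08947072e+00, -5.60331007e-01,  6.06315172e-04]), 'ft_force': array([ 0.01146514, -0.32858113,  0.06337167]), 'torque': array([-0.01647786,  0.01394045, -0.0381544 ]), 'grip_width': 0.9999331667815173}
0.0187
```

View pics/scene0.png

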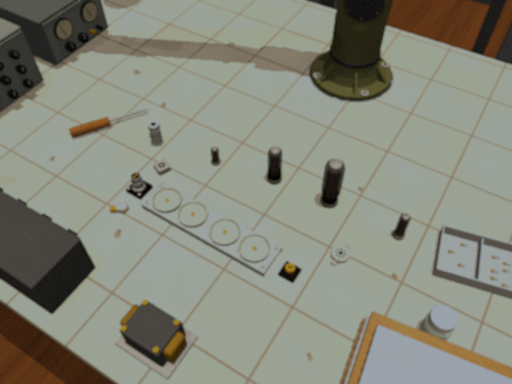

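View pics/top0.png

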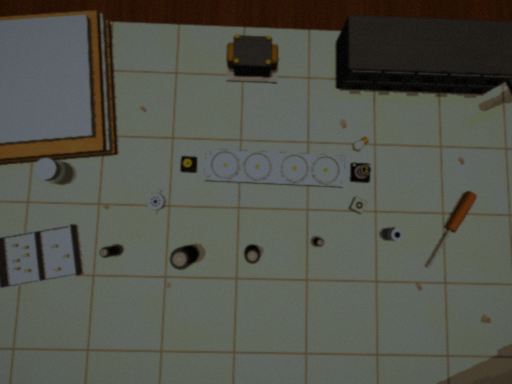

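The scene view shows the lamp socket at (138,185), brass post at (290,270), and the rests between them. The valves run left to right: can (155,133), mini (215,156), octal (274,165), output (332,182), slim (402,225). In the top view the socket is at (361,172) and the valves are at rows 240–258. I'll enlarge both views to get pixel positions.

```bash
python3 - <<'E'
import cv2,numpy as np
def crop(f,x0,y0,w,h,k,o):
    im=cv2.imread(f)[y0:y0+h,x0:x0+w]
    im=cv2.resize(im,None,fx=k,fy=k,interpolation=cv2.INTER_CUBIC)
    im=np.clip(255*(im/255.)**0.6,0,255).astype(np.uint8)
    for i in range(0,w,20):
        cv2.putText(im,str(x0+i),(i*k,8),0,.3,(0,0,255)); cv2.line(im,(i*k,10),(i*k,14),(0,0,255))
    for i in range(0,h,20):
        cv2.putText(im,str(y0+i),(0,i*k+4),0,.3,(0,0,255))
    cv2.imwrite(o,im)
crop("pics/top0.png",90,140,320,135,2.5 and 2,"pics/x.png")
a=cv2.imread("pics/top0.png")
crop("pics/top0.png",170,140,220,135,3,"pics/topA.png")
crop("pics/scene0.png",110,110,310,190,2,"pics/sceneA.png")
E
```

```text
(no output)
```

View pics/topA.png

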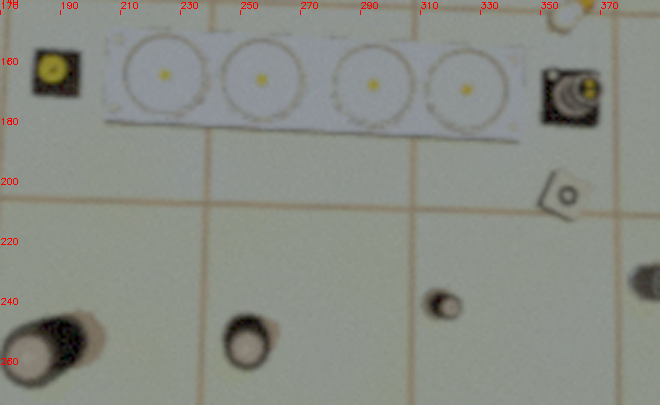

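View pics/sceneA.png

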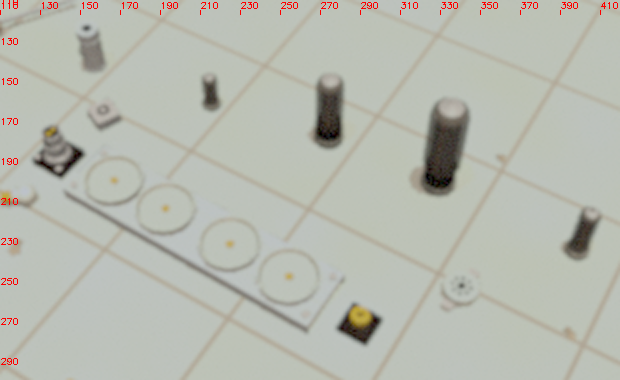

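```bash
cat > h.py <<'E'
import cv2,numpy as np
from bench import ctrl
def P(n): 
    p=ctrl.camera_params(n); return np.array(p["K"]),np.array(p["pose"])
def ray(n,uv):
    K,T=P(n); d=T[:3,:3]@np.linalg.inv(K)@np.array([*uv,1.]); return T[:3,3],d/np.linalg.norm(d)
def plane(n,uv,z):
    o,d=ray(n,uv); return o+d*(z-o[2])/d[2]
def tri(a,b):
    o1,d1=ray("top",a); o2,d2=ray("scene",b)
    s=np.linalg.lstsq(np.c_[d1,-d2],o2-o1,rcond=None)[0]
    p,q=o1+d1*s[0],o2+d2*s[1]; return (p+q)/2,np.linalg.norm(p-q)
def blobs(m,lo,hi):
    n,l,s,c=cv2.connectedComponentsWithStats(m.astype(np.uint8),connectivity=8)
    return [(c[i],s[i]) for i in range(1,n) if lo<=s[i,4]<=hi]
E
python3 - <<'E'
from h import *
np.set_printoptions(precision=4,suppress=True)
seeds={"r1":((225,165),(254.5,248)),"r2":((257.3,166.7),(225,232)),"r3":((294.7,168.3),(192.5,214)),"r4":((325.7,170),(167,200)),
}
ims={n:cv2.imread(f"pics/{n}0.png") for n in("top","scene")}
def refine(n,uv):  # yellowness centroid
    u,v=np.round(uv).astype(int); w=ims[n][v-4:v+5,u-4:u+5].astype(float)
    y=w[...,2]-w[...,0]; y=np.clip(y-np.median(y)-8,0,None); g=np.mgrid[v-4:v+5,u-4:u+5]
    return np.array([(g[1]*y).sum(),(g[0]*y).sum()])/y.sum()
for k,(a,b) in seeds.items():
    a,b=refine("top",a),refine("scene",b); p,e=tri(a,b); print(k,a,b,p,e,"top@21",plane("top",a,.021)[:2],"sc@21",plane("scene",b,.021)[:2])
print("socket",tri((365.8,169.5),(135.5,176)))
H=dict(out=(.130,(180,258.3),(335.5,164)),oct=(.1,(252.3,255),(275,151)),mini=(.054,(319.7,242.3),(215,148.5)))
for k,(h,a,b) in H.items(): print(k,*tri(a,b),plane("top",a,h)[:2],plane("scene",b,h)[:2])
for n in ims:
    g=cv2.GaussianBlur(ims[n],(3,3),0).max(2) 
    for c,s in blobs(g<80,15,1500): print(n,c,s)
E
```

```text
r1 [224.4816 164.4356] [254.0304 247.7032] [0.6316 0.076  0.0229] 0.00031198382191045755 top@21 [0.632 0.076] sc@21 [0.6306 0.0755]
r2 [256.8184 166.0411] [224.4468 231.4636] [0.6303 0.0034 0.0232] 1.208765162379855e-06 top@21 [0.6306 0.0033] sc@21 [0.6291 0.0024]
r3 [293.9817 167.811 ] [192.3324 213.7793] [ 0.6287 -0.0801  0.0236] 0.000295732923017066 top@21 [ 0.6292 -0.0806] sc@21 [ 0.6273 -0.0813]
r4 [325.1997 169.4165] [166.5903 199.6387] [ 0.6272 -0.1506  0.0235] 0.0004236130277735885 top@21 [ 0.6278 -0.1514] sc@21 [ 0.6259 -0.1519]
socket (array([ 0.6252, -0.2335,  0.0504]), np.float64(0.0008251422811633659))
out [0.4323 0.146  0.1254] 0.002548890982524549 [0.4334 0.1441] [0.4354 0.1483]
oct [0.4391 0.0099 0.0946] 0.0022026186207964953 [0.4402 0.0091] [0.443  0.0133]
mini [ 0.4652 -0.1334  0.0475] 0.002501022235347012 [ 0.4661 -0.1332] [ 0.4695 -0.1284]
top [76.24   95.9837] [  0  16  97 130 921]
top [251.6022  81.2581] [227  80  50   4  93]
top [353.9444 147.5556] [352 144   7   7  18]
top [188.7344 164.2891] [180 156  18  17 256]
top [359.7253 172.2892] [349 162  22  21 415]

[... 504 characters left out ...]
241.1478] [311 236  13  11 115]
top [111.6039 250.5804] [100 244  24  14 255]
top [186.9104 255.2815] [169 244  36  26 547]
top [252.2358 252.7805] [244 244  18  20 246]
top [486.7408 370.2612] [ 437  344   75   40 1470]
scene [487.9053  23.4897] [470   0  38  55 919]
scene [505.5284  46.2988] [495  21  17  42 405]
scene [ 87.3191 131.4043] [ 74 126  30  11  47]
scene [214.7439 157.1098] [212 151   7  13  82]
scene [274.084  168.0759] [267 152  14  32 369]
scene [331.0457 186.1723] [321 164  23  43 656]
scene [136.     181.3125] [133 180   8   4  16]
scene [139.4914 189.7429] [127 182  25  17 175]
scene [400.2198 228.2857] [393 217  15  22 182]
scene [289.25   273.9048] [279 267  21  15 168]
```

```bash
python3 - <<'E'
import cv2,numpy as np
o=[]
for f,x,y,w,h in (("top",85,225,70,50),("top",165,230,70,50),("scene",310,145,70,70),("scene",380,200,50,50)):
    im=cv2.imread(f"pics/{f}0.png")[y:y+h,x:x+w]; k=5
    im=cv2.resize(im,(w*k,h*k),interpolation=cv2.INTER_NEAREST); im=np.clip(255*(im/255.)**.6,0,255).astype(np.uint8)
    for i in range(0,w,10): cv2.putText(im,str(x+i),(i*k,8),0,.3,(0,0,255))
    for i in range(10,h,10): cv2.putText(im,str(y+i),(0,i*k+4),0,.3,(0,0,255))
    c=np.zeros((300,360,3),np.uint8); im=im[:300]; c[:im.shape[0],:im.shape[1]]=im; o.append(c)
cv2.imwrite("pics/q.png",np.vstack([np.hstack(o[:2]),np.hstack(o[2:])]))
E
```

```text
(no output)
```

View pics/q.png

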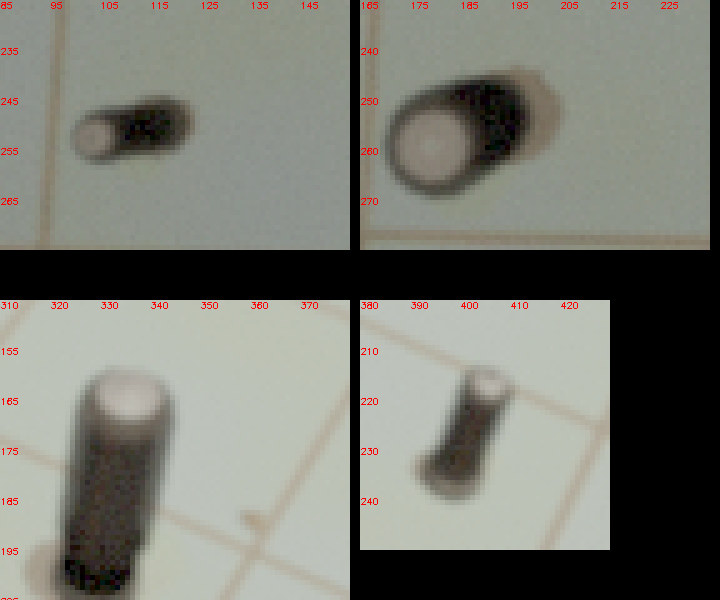

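The crops show the silver tops: slim at (104,252) top and (405.5,216) scene, output at (178.6,258.7) and (335.7,164). The lamp socket is at r4 (y≈-0.23), so the order is output→r4, octal→r3, slim→r2, mini→r1.

```bash
python3 - <<'E'
from h import *
np.set_printoptions(precision=4,suppress=True)
H=dict(out=(.13,(178.6,258.7),(335.7,163.9)),oct=(.1,(251.8,254.5),(274.5,150.5)),mini=(.054,(319.2,241.8),(214.5,148)),slim=(.076,(103.9,251.9),(405.3,216.3)))
# silhouettes by local darkness in both views; minAreaRect of the dark column -> axis line check
for k,(h,a,b) in H.items(): print(k,*tri(a,b),"top",plane("top",a,h-.003)[:2],"sc",plane("scene",b,h-.003)[:2])
# predicted feet pixels for checking against silhouettes
def proj(n,p):
    K,T=P(n); q=K@(T[:3,:3].T@(np.array(p)-T[:3,3])); return q[:2]/q[2]
for k,(h,a,b) in H.items():
    p=tri(a,b)[0]; print(k,"foot top",proj("top",[*p[:2],0]),"scene",proj("scene",[*p[:2],0]))
print("can",plane("top",(396,234.3),.062))
# world pose in tool axes
from scipy.spatial.transform import Rotation as Ro
s=ctrl.get_state();R=Ro.from_rotvec(s["tool_rot"]); print(R.as_matrix())
T=Ro.from_matrix(np.array([[0,1,0],[1,0,0],[0,0,-1.]])); print("turn",(R.inv()*T).as_rotvec())
for w in ([.52,-.25,.22],[.433,.146,.2]): print(w,R.inv().apply(np.array(w)-s["position"])*1000)
E
```

```text
out [0.4321 0.1475 0.1266] 0.00042032665306780166 top [0.4323 0.1472] sc [0.4323 0.1477]
oct [0.4407 0.0104 0.0979] 0.0007518747981795328 top [0.4409 0.01  ] sc [0.4398 0.0103]
mini [ 0.4668 -0.1324  0.0511] 0.0008019477908426052 top [ 0.467  -0.1327] sc [ 0.4666 -0.132 ]
slim [0.4362 0.3102 0.0683] 0.0007227849310801394 top [0.4368 0.308 ] sc [0.4397 0.3108]
out foot top [189.764  253.2578] scene [328.6331 201.6567]
oct foot top [251.1761 250.8849] scene [273.373  179.5405]
mini foot top [314.4481 240.7878] scene [215.943  162.7673]
slim foot top [116.3969 249.6073] scene [397.4862 235.044 ]
can [ 0.4872 -0.293   0.062 ]
[[ 0.9363  0.3512 -0.0007]
 [ 0.3512 -0.9363  0.0016]
 [-0.0001 -0.0018 -1.    ]]
turn [-0.0016 -0.001  -1.212 ]
[0.52, -0.25, 0.22] [ 399.1316 -232.7923    1.946 ]
[0.433, 0.146, 0.2] [ 456.7433 -634.0868   22.6486]
```

```bash
python3 -m creep '[[[1,0,0,0,0,0,-0.15],[1,0,0,0,0,0,-0.3],[1,0,0,0,0,0,-0.45],[1,0,0,0,0,0,-0.606],[1,0,0,0,0,0,-0.606]]]' 30; python3 -m creep '[[[1,0,0,0,0,0,-0.15],[1,0,0,0,0,0,-0.3],[1,0,0,0,0,0,-0.45],[1,0,0,0,0,0,-0.606],[1,0,0,0,0,0,-0.606]]]'; python3 -m creep '[[[1,40,30,0,0,0,0],[1,80,60,0,0,0,0],[1,120,90,0,0,0,0],[1,160,120,0,0,0,0],[1,160,120,0,0,0,0]]]'
```

```text
time: 0.6
position: [0.2281, -0.6084, 0.222]
tool_rot: [-2.782, -1.458, -0.0]
ft_force: [0.2, -0.7, 0.4]
grip_width: 1.0
time: 1.1
position: [0.2281, -0.6085, 0.2222]
tool_rot: [-2.224, -2.218, -0.001]
ft_force: [0.7, 0.4, -1.1]
grip_width: 0.997
time: 1.6
position: [0.355, -0.4412, 0.2232]
tool_rot: [2.214, 2.228, 0.007]
ft_force: [0.5, -0.3, 0.4]
grip_width: 1.003
```

```bash
python3 -m creep '[[[1,40,26,0,0,0,0],[1,80,52,0,0,0,0],[1,120,80,0,0,0,0],[1,160,106,0,0,0,0],[1,200,132,0,0,0,0]]]'; python3 -m creep '[[[1,45,0,0,0,0,0],[1,90,0,0,0,0,0],[1,135,0,0,0,0,0],[1,180,0,0,0,0,0],[1,225,-10,0,0,0,0]]]';python3 -m creep '[[[1,45,-10,0,0,0,0],[1,90,-20,0,0,0,0],[1,135,-30,0,0,0,0],[1,165,-38,0,0,0,0],[1,172,-38,0,0,0,0]]]';python3 -m creep '[[[1,0,0,0,0,0,0],[1,0,0,0,0,0,0]]]'
```

```text
time: 2.1
position: [0.4809, -0.2472, 0.2227]
tool_rot: [2.228, 2.214, -0.0]
ft_force: [0.5, 0.2, 0.6]
grip_width: 1.001
time: 2.6
position: [0.4706, -0.0217, 0.2227]
tool_rot: [2.227, 2.215, 0.002]
ft_force: [0.7, 0.8, -0.3]
grip_width: 1.0
time: 3.1
position: [0.4308, 0.1526, 0.2229]
tool_rot: [2.219, 2.223, 0.001]
ft_force: [0.1, 0.7, 0.7]
grip_width: 1.003
time: 3.3
position: [0.4327, 0.1468, 0.2224]
tool_rot: [2.226, 2.217, -0.001]
ft_force: [-0.2, -0.6, -0.3]
grip_width: 1.0
```

```bash
python3 -m creep '[[[1,0,0,25,0,0,0],[1,0,0,50,0,0,0],[1,0,0,75,0,0,0],[1,0,0,100,0,0,0],[1,0,0,120,0,0,0]]]' 15; python3 -m creep '[[[1,0,0,15,0,0,0],[1,0,0,29,0,0,0],[1,0,0,29,0,0,0],[0.7,0,0,29,0,0,0],[0.6,0,0,29,0,0,0]]]';python3 -m creep '[[[0.55,0,0,0,0,0,0],[0.5,0,0,0,0,0,0],[0.45,0,0,0,0,0,0],[0.4,0,0,0,0,0,0],[0.35,0,0,0,0,0,0]]]';python3 -m creep '[[[0.3,0,0,0,0,0,0],[0.3,0,0,0,0,0,0],[0.3,0,0,0,0,0,0]]]'
```

```text
time: 3.8
position: [0.4323, 0.146, 0.1008]
tool_rot: [-2.227, -2.215, 0.002]
ft_force: [-0.9, -0.1, -1.4]
grip_width: 1.002
time: 4.3
position: [0.433, 0.1483, 0.0743]
tool_rot: [2.222, 2.22, 0.002]
ft_force: [0.2, 0.8, 0.6]
grip_width: 0.893
time: 4.8
position: [0.4322, 0.1483, 0.0736]
tool_rot: [2.221, 2.221, -0.0]
ft_force: [0.1, -0.2, 1.2]
grip_width: 0.481
time: 5.1
position: [0.4322, 0.1484, 0.0736]
tool_rot: [2.221, 2.221, -0.0]
ft_force: [0.1, -0.4, 1.4]
grip_width: 0.481
```

```bash
python3 -m creep '[[[0.3,0,0,-10,0,0,0],[0.3,0,0,-25,0,0,0],[0.3,0,0,-45,0,0,0],[0.3,0,0,-65,0,0,0],[0.3,0,0,-80,0,0,0]]]'; python3 -m creep '[[[0.3,-12,8,0,0,0,0],[0.3,-36,24,0,0,0,0],[0.3,-72,48,0,0,0,0],[0.3,-108,70,0,0,0,0],[0.3,-144,94,0,0,0,0]]]';python3 -m creep '[[[0.3,-36,24,0,0,0,0],[0.3,-72,48,0,0,0,0],[0.3,-108,70,0,0,0,0],[0.3,-138,90,0,0,0,0],[0.3,-154,101,0,0,0,0]]]';python3 -m creep '[[[0.3,0,0,0,0,0,0],[0.3,0,0,0,0,0,0],[0.3,0,0,0,0,0,0]]]'; python3 - <<'E'
from h import *
for n in("top","scene"): cv2.imwrite(f"pics/{n}1.png",cv2.cvtColor(ctrl.get_image(n),cv2.COLOR_RGB2BGR))
a,b=[cv2.imread(f"pics/{n}1.png") for n in("top","scene")]
cv2.imwrite("pics/c1.png",np.hstack([cv2.resize(a[100:290,150:410],(390,285)),cv2.resize(b[100:300,100:360],(390,300))[:285]]))
print(ctrl.get_state()["position"])
E
```

```text
time: 5.6
position: [0.4325, 0.1487, 0.1552]
tool_rot: [2.22, 2.221, 0.001]
ft_force: [0.4, -0.5, -1.5]
grip_width: 0.481
time: 6.1
position: [0.5265, 0.0015, 0.1524]
tool_rot: [-2.222, -2.221, 0.002]
ft_force: [-0.0, 0.2, -1.1]
grip_width: 0.477
time: 6.6
position: [0.6274, -0.1557, 0.1511]
tool_rot: [-2.227, -2.215, 0.004]
ft_force: [-0.4, -0.2, -1.1]
grip_width: 0.48
time: 6.9
position: [0.6266, -0.1485, 0.1528]
tool_rot: [-2.219, -2.222, 0.001]
ft_force: [0.1, 0.9, -1.5]
grip_width: 0.477
[ 0.6268267  -0.14835263  0.15349894]
```

View pics/c1.png

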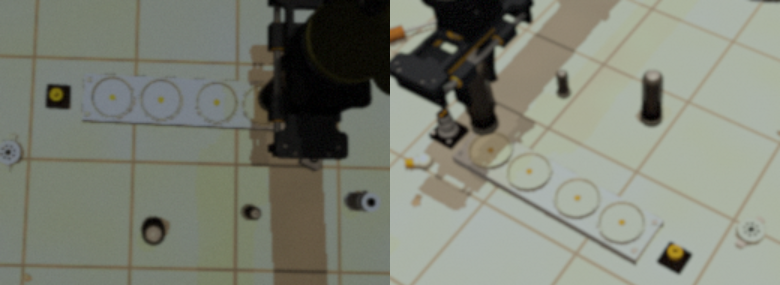

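The valve hangs upright in the jaws, just above the rest beside the socket (scene crop about (485,105)). I'll lower it.

```bash
python3 -m creep '[[[0.3,-2,0.5,12,0,0,0],[0.3,-2,0.5,26,0,0,0],[0.3,-2,0.5,40,0,0,0],[0.3,-2,0.5,50,0,0,0],[0.3,-2,0.5,54,0,0,0]]]'; python3 -m creep '[[[0.3,0,0,0,0,0,0],[0.3,0,0,1,0,0,0],[0.3,0,0,2,0,0,0],[0.3,0,0,2,0,0,0],[0.3,0,0,2,0,0,0]]]'; python3 -m creep '[[[0.3,0,0,1,0,0,0],[0.3,0,0,1,0,0,0],[0.3,0,0,1,0,0,0]]]';python3 -m creep '[[[0.3,0,0,1,0,0,0],[0.3,0,0,1,0,0,0],[0.3,0,0,1,0,0,0]]]'
```

```text
time: 7.5
position: [0.6265, -0.1514, 0.0973]
tool_rot: [-2.219, -2.22, 0.002]
ft_force: [-0.5, 0.0, -2.0]
grip_width: 0.484
time: 8.0
position: [0.6279, -0.1517, 0.0979]
tool_rot: [2.221, 2.221, 0.0]
ft_force: [-0.2, 0.5, -1.6]
grip_width: 0.48
time: 8.3
position: [0.6277, -0.1516, 0.0965]
tool_rot: [2.221, 2.221, -0.0]
ft_force: [0.2, -0.3, -1.3]
grip_width: 0.476
time: 8.6
position: [0.6277, -0.1516, 0.0954]
tool_rot: [-2.221, -2.221, 0.0]
ft_force: [0.0, 0.2, -1.5]
grip_width: 0.477
```

```bash
python3 -m creep '[[[0.3,0,0,1,0,0,0],[0.3,0,0,1,0,0,0],[0.3,0,0,1,0,0,0]]]'; python3 -m creep '[[[0.3,0,0,0.5,0,0,0],[0.3,0,0,0.5,0,0,0],[0.3,0,0,0.5,0,0,0]]]'
```

```text
time: 8.9
position: [0.6279, -0.1516, 0.0947]
tool_rot: [2.221, 2.221, 0.0]
ft_force: [0.3, 0.9, -0.0]
grip_width: 0.478
time: 9.2
position: [0.6279, -0.1517, 0.0946]
tool_rot: [2.221, 2.221, 0.0]
ft_force: [0.1, 0.1, 4.1]
grip_width: 0.482
```

```bash
python3 -m creep '[[[0.5,0,0,0,0,0,0],[0.55,0,0,0,0,0,0],[0.65,0,0,0,0,0,0],[0.8,0,0,0,0,0,0],[0.8,0,0,0,0,0,0]]]'; python3 -m creep '[[[0.8,0,0,-10,0,0,0],[0.8,0,0,-30,0,0,0],[0.8,0,0,-55,0,0,0],[0.8,0,0,-80,0,0,0],[0.8,0,0,-100,0,0,0]]]'; python3 -m creep '[[[0.9,30,-35,0,0,0,0],[0.9,60,-70,0,0,0,0],[0.9,90,-105,0,0,0,0],[0.9,120,-140,0,0,0,0],[0.9,150,-174,0,0,0,0]]]'; python3 -m creep '[[[0.9,12,-13,0,0,0,0],[0.9,12,-13,0,0,0,0],[0.9,12,-13,0,0,0,0],[0.9,12,-13,0,0,0,0]]]'
```

```text
time: 9.7
position: [0.6277, -0.1516, 0.0938]
tool_rot: [-2.221, -2.221, 0.0]
ft_force: [0.2, -0.1, -0.7]
grip_width: 0.734
time: 10.2
position: [0.6283, -0.1515, 0.1966]
tool_rot: [2.22, 2.22, 0.002]
ft_force: [0.5, 0.1, 0.7]
grip_width: 0.804
time: 10.7
position: [0.4525, -0.0002, 0.1944]
tool_rot: [2.22, 2.221, 0.0]
ft_force: [-0.4, 0.7, 0.6]
grip_width: 0.897
time: 11.1
position: [0.4417, 0.0095, 0.1945]
tool_rot: [2.222, 2.22, 0.001]
ft_force: [0.4, -0.4, -0.3]
grip_width: 0.903
```

```bash
python3 - <<'E'
from h import *
for n in("top","scene"): cv2.imwrite(f"pics/{n}2.png",cv2.cvtColor(ctrl.get_image(n),cv2.COLOR_RGB2BGR))
a,b=[cv2.imread(f"pics/{n}2.png") for n in("top","scene")]
cv2.imwrite("pics/c2.png",np.hstack([cv2.resize(a[100:290,150:410],(390,285)),cv2.resize(b[100:300,100:360],(390,300))[:285]]))
E
```

```text
(no output)
```

View pics/c2.png

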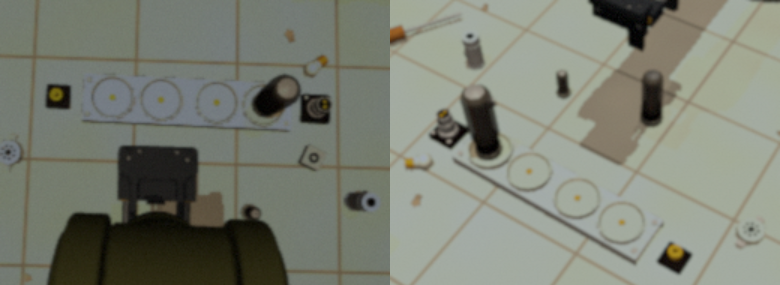

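The output valve stands upright in the end rest by the socket (scene crop (482,122)). Next is the octal.

```bash
python3 -m creep '[[[0.9,1,-1,30,0,0,0],[0.9,1,-1,60,0,0,0],[0.9,1,-1,90,0,0,0],[0.9,1,-1,110,0,0,0],[0.9,1,-1,130,0,0,0]]]' 12; python3 -m creep '[[[0.9,0,0,10,0,0,0],[0.9,0,0,18,0,0,0],[0.9,0,0,18,0,0,0],[0.7,0,0,18,0,0,0],[0.6,0,0,18,0,0,0]]]';python3 -m creep '[[[0.5,0,0,0,0,0,0],[0.45,0,0,0,0,0,0],[0.4,0,0,0,0,0,0],[0.35,0,0,0,0,0,0],[0.3,0,0,0,0,0,0]]]';python3 -m creep '[[[0.2,0,0,0,0,0,0],[0.2,0,0,0,0,0,0],[0.2,0,0,0,0,0,0]]]'
```

```text
time: 11.7
position: [0.4398, 0.0111, 0.0627]
tool_rot: [-2.221, -2.219, -0.0]
ft_force: [-0.3, -0.5, -0.1]
grip_width: 0.902
time: 12.2
position: [0.4405, 0.0113, 0.0468]
tool_rot: [2.221, 2.22, 0.001]
ft_force: [-0.1, -0.2, 0.3]
grip_width: 0.796
time: 12.7
position: [0.4397, 0.0113, 0.0461]
tool_rot: [2.221, 2.221, -0.0]
ft_force: [-0.3, -0.2, 0.4]
grip_width: 0.364
time: 13.0
position: [0.4398, 0.0113, 0.0461]
tool_rot: [2.221, 2.221, -0.0]
ft_force: [0.6, 1.2, 0.7]
grip_width: 0.366
```

```bash
python3 -m creep '[[[0.2,0,0,-10,0,0,0],[0.2,0,0,-25,0,0,0],[0.2,0,0,-45,0,0,0],[0.2,0,0,-65,0,0,0],[0.2,0,0,-75,0,0,0]]]'; python3 -m creep '[[[0.2,-5,12,0,0,0,0],[0.2,-20,40,0,0,0,0],[0.2,-36,74,0,0,0,0],[0.2,-52,108,0,0,0,0],[0.2,-68,140,0,0,0,0]]]';python3 -m creep '[[[0.2,-12,25,0,0,0,0],[0.2,-20,41,0,0,0,0],[0.2,-22,48,0,0,0,0],[0.2,-22,48,0,0,0,0],[0.2,-22,48,0,0,0,0]]]'; python3 -m creep '[[[0.2,0,0,0,0,0,0],[0.2,0,0,0,0,0,0]]]'
```

```text
time: 13.5
position: [0.4407, 0.0114, 0.1231]
tool_rot: [2.219, 2.22, 0.002]
ft_force: [-0.5, 0.5, -0.7]
grip_width: 0.362
time: 14.0
position: [0.5809, -0.0577, 0.1206]
tool_rot: [-2.222, -2.22, 0.001]
ft_force: [-0.6, -0.2, 0.2]
grip_width: 0.365
time: 14.5
position: [0.6268, -0.0777, 0.1209]
tool_rot: [-2.22, -2.222, 0.001]
ft_force: [-1.3, 0.4, -0.8]
grip_width: 0.368
time: 14.7
position: [0.6271, -0.0782, 0.1214]
tool_rot: [2.22, 2.222, -0.001]
ft_force: [0.4, 0.2, -0.4]
grip_width: 0.366
```

Contact should come at TCP z = 0.0671, which is 54 mm lower.

```bash
python3 -m creep '[[[0.2,-1.5,1.5,12,0,0,0],[0.2,-1.5,1.5,26,0,0,0],[0.2,-1.5,1.5,38,0,0,0],[0.2,-1.5,1.5,46,0,0,0],[0.2,-1.5,1.5,50,0,0,0]]]'; python3 -m creep '[[[0.2,0,0,0,0,0,0],[0.2,0,0,1,0,0,0],[0.2,0,0,2,0,0,0],[0.2,0,0,2,0,0,0],[0.2,0,0,2,0,0,0]]]'; python3 -m creep '[[[0.2,0,0,1,0,0,0],[0.2,0,0,1,0,0,0],[0.2,0,0,1,0,0,0]]]'
```

```text
time: 15.2
position: [0.6283, -0.08, 0.0692]
tool_rot: [-2.22, -2.22, 0.002]
ft_force: [0.0, -0.4, -0.9]
grip_width: 0.362
time: 15.7
position: [0.6294, -0.0802, 0.0694]
tool_rot: [2.221, 2.221, 0.0]
ft_force: [-0.0, -0.2, -0.5]
grip_width: 0.356
time: 16.0
position: [0.6292, -0.0802, 0.068]
tool_rot: [2.221, 2.221, -0.0]
ft_force: [-0.2, 0.2, -0.2]
grip_width: 0.364
```

```bash
python3 -m creep '[[[0.2,0,0,0.7,0,0,0],[0.2,0,0,0.7,0,0,0],[0.2,0,0,0.7,0,0,0]]]'; python3 -m creep '[[[0.2,0,0,0.5,0,0,0],[0.2,0,0,0.5,0,0,0],[0.2,0,0,0.5,0,0,0]]]'
```

```text
time: 16.3
position: [0.6292, -0.0801, 0.0673]
tool_rot: [2.221, 2.222, -0.0]
ft_force: [0.1, 0.3, -1.1]
grip_width: 0.362
time: 16.6
position: [0.6293, -0.0801, 0.0671]
tool_rot: [2.221, 2.221, -0.0]
ft_force: [-0.3, 0.6, 2.9]
grip_width: 0.365
```

```bash
python3 -m creep '[[[0.4,0,0,0,0,0,0],[0.45,0,0,0,0,0,0],[0.55,0,0,0,0,0,0],[0.7,0,0,0,0,0,0],[0.7,0,0,0,0,0,0]]]'; python3 -m creep '[[[0.7,0,0,-10,0,0,0],[0.7,0,0,-30,0,0,0],[0.7,0,0,-60,0,0,0],[0.7,0,0,-90,0,0,0],[0.7,0,0,-110,0,0,0]]]'; python3 -m creep '[[[0.8,40,-19,0,0,0,0],[0.8,80,-38,0,0,0,0],[0.8,120,-57,0,0,0,0],[0.8,160,-76,0,0,0,0],[0.8,200,-96,0,0,0,0]]]'; python3 -m creep '[[[0.8,40,-19,0,0,0,0],[0.8,80,-38,0,0,0,0],[0.8,120,-57,0,0,0,0],[0.8,160,-76,0,0,0,0],[0.8,190,-95,0,0,0,0]]]'; python3 -m creep '[[[0.8,0,0,0,0,0,0],[0.8,0,0,0,0,0,0],[0.8,0,0,0,0,0,0]]]'
python3 - <<'E'
from h import *
for n in("top","scene"): cv2.imwrite(f"pics/{n}3.png",cv2.cvtColor(ctrl.get_image(n),cv2.COLOR_RGB2BGR))
a,b=[cv2.imread(f"pics/{n}3.png") for n in("top","scene")]
cv2.imwrite("pics/c3.png",np.hstack([cv2.resize(a[100:290,150:410],(390,285)),cv2.resize(b[100:300,120:440],(400,250),interpolation=cv2.INTER_CUBIC).repeat(1,0) if 0 else cv2.copyMakeBorder(cv2.resize(b[100:300,120:440],(400,250)),0,35,0,0,cv2.BORDER_CONSTANT)]))
E
```

```text
time: 17.1
position: [0.6292, -0.0801, 0.0668]
tool_rot: [-2.221, -2.221, 0.0]
ft_force: [0.2, 0.9, 0.0]
grip_width: 0.635
time: 17.6
position: [0.6302, -0.0798, 0.1801]
tool_rot: [2.219, 2.22, 0.003]
ft_force: [-0.3, 0.5, 0.1]
grip_width: 0.699
time: 18.1
position: [0.5325, 0.1215, 0.1777]
tool_rot: [2.22, 2.221, 0.001]
ft_force: [0.1, 0.8, 1.4]
grip_width: 0.806
time: 18.6
position: [0.4368, 0.3128, 0.1779]
tool_rot: [2.219, 2.224, 0.003]
ft_force: [1.8, -0.2, -0.4]
grip_width: 0.803
time: 18.9
position: [0.4391, 0.3088, 0.177]
tool_rot: [2.222, 2.219, -0.0]
ft_force: [0.4, 0.1, -0.4]
grip_width: 0.798
```

View pics/c3.png

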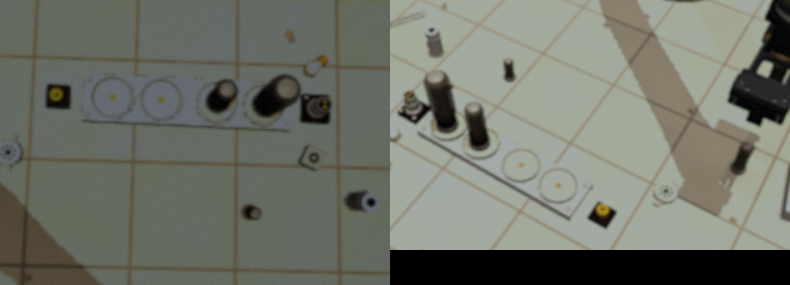

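Output and octal both stand in their rests (scene crop (440,100) and (477,122)), and the can is unmoved. Next is the slim valve.

```bash
python3 -m creep '[[[0.8,1,-1,30,0,0,0],[0.8,1,-1,60,0,0,0],[0.8,1,-1,90,0,0,0],[0.8,1,-1,115,0,0,0],[0.8,1,-1,135,0,0,0]]]' 10; python3 -m creep '[[[0.8,0,0,10,0,0,0],[0.8,0,0,16,0,0,0],[0.8,0,0,16,0,0,0],[0.6,0,0,16,0,0,0],[0.5,0,0,16,0,0,0]]]';python3 -m creep '[[[0.4,0,0,0,0,0,0],[0.35,0,0,0,0,0,0],[0.3,0,0,0,0,0,0],[0.25,0,0,0,0,0,0],[0.2,0,0,0,0,0,0]]]';python3 -m creep '[[[0.15,0,0,0,0,0,0],[0.15,0,0,0,0,0,0],[0.15,0,0,0,0,0,0]]]'
```

```text
time: 19.5
position: [0.4375, 0.3091, 0.04]
tool_rot: [-2.224, -2.219, 0.003]
ft_force: [1.2, 0.3, 0.4]
grip_width: 0.804
time: 20.0
position: [0.438, 0.3113, 0.0268]
tool_rot: [2.221, 2.221, 0.003]
ft_force: [-0.1, -0.2, -0.6]
grip_width: 0.694
time: 20.5
position: [0.4372, 0.3109, 0.0258]
tool_rot: [2.221, 2.221, -0.0]
ft_force: [0.5, -0.6, 0.2]
grip_width: 0.259
time: 20.8
position: [0.4372, 0.3109, 0.0258]
tool_rot: [-2.221, -2.221, 0.0]
ft_force: [-0.3, -0.7, -1.3]
grip_width: 0.245
```

```bash
python3 -m creep '[[[0.15,0,0,-10,0,0,0],[0.15,0,0,-25,0,0,0],[0.15,0,0,-45,0,0,0],[0.15,0,0,-65,0,0,0],[0.15,0,0,-75,0,0,0]]]'; python3 -m creep '[[[0.15,-12,8,0,0,0,0],[0.15,-38,24,0,0,0,0],[0.15,-72,45,0,0,0,0],[0.15,-106,67,0,0,0,0],[0.15,-140,88,0,0,0,0]]]';python3 -m creep '[[[0.15,-34,21,0,0,0,0],[0.15,-68,42,0,0,0,0],[0.15,-102,64,0,0,0,0],[0.15,-136,85,0,0,0,0],[0.15,-160,100,0,0,0,0]]]'; python3 -m creep '[[[0.15,-8,5,0,0,0,0],[0.15,-8,5,0,0,0,0],[0.15,-8,5,0,0,0,0],[0.15,-8,5,0,0,0,0]]]'
```

```text
time: 21.3
position: [0.4383, 0.3119, 0.1037]
tool_rot: [2.22, 2.221, 0.006]
ft_force: [0.1, -0.2, 0.0]
grip_width: 0.249
time: 21.8
position: [0.5259, 0.1677, 0.1001]
tool_rot: [2.222, 2.22, -0.002]
ft_force: [0.0, 0.2, -0.5]
grip_width: 0.248
time: 22.3
position: [0.6258, 0.0054, 0.0994]
tool_rot: [2.226, 2.217, -0.004]
ft_force: [0.1, 0.0, -0.8]
grip_width: 0.244
time: 22.7
position: [0.6293, 0.0053, 0.1009]
tool_rot: [-2.217, -2.225, -0.0]
ft_force: [0.4, 0.2, -0.4]
grip_width: 0.248
```

Contact is expected at z = 0.0468, which is 54 mm lower.

```bash
python3 -m creep '[[[0.15,-2,1,12,0,0,0],[0.15,-2,1,26,0,0,0],[0.15,-2,1,38,0,0,0],[0.15,-2,1,46,0,0,0],[0.15,-2,1,50,0,0,0]]]'; python3 -m creep '[[[0.15,0,0,0,0,0,0],[0.15,0,0,1,0,0,0],[0.15,0,0,2,0,0,0],[0.15,0,0,2,0,0,0],[0.15,0,0,2,0,0,0]]]'; python3 -m creep '[[[0.15,0,0,1,0,0,0],[0.15,0,0,1,0,0,0],[0.15,0,0,1,0,0,0]]]'
```

```text
time: 23.2
position: [0.6303, 0.0009, 0.0491]
tool_rot: [-2.22, -2.221, 0.002]
ft_force: [-0.6, -0.4, 0.0]
grip_width: 0.242
time: 23.7
position: [0.6314, 0.0008, 0.0491]
tool_rot: [2.221, 2.221, 0.0]
ft_force: [0.4, -0.4, -0.7]
grip_width: 0.25
time: 24.0
position: [0.6312, 0.0008, 0.0478]
tool_rot: [2.221, 2.221, -0.0]
ft_force: [0.1, 0.4, -0.1]
grip_width: 0.246
```

```bash
python3 -m creep '[[[0.15,1,0,0.7,0,0,0],[0.15,2,0,0.7,0,0,0],[0.15,2,0,0.7,0,0,0]]]'; python3 -m creep '[[[0.15,0,0,0.6,0,0,0],[0.15,0,0,0.6,0,0,0],[0.15,0,0,0.6,0,0,0]]]'
```

```text
time: 24.3
position: [0.6312, 0.0032, 0.0471]
tool_rot: [-2.221, -2.222, -0.0]
ft_force: [-0.1, -0.2, -0.5]
grip_width: 0.248
time: 24.6
position: [0.6313, 0.003, 0.0468]
tool_rot: [2.221, 2.221, 0.0]
ft_force: [-1.4, -0.4, 1.7]
grip_width: 0.245
```

```bash
python3 -m creep '[[[0.28,0,0,0,0,0,0],[0.32,0,0,0,0,0,0],[0.4,0,0,0,0,0,0],[0.55,0,0,0,0,0,0],[0.6,0,0,0,0,0,0]]]'; python3 -m creep '[[[0.6,0,0,-10,0,0,0],[0.6,0,0,-35,0,0,0],[0.6,0,0,-65,0,0,0],[0.6,0,0,-100,0,0,0],[0.6,0,0,-130,0,0,0]]]'; python3 -m creep '[[[0.7,-30,-36,0,0,0,0],[0.7,-60,-72,0,0,0,0],[0.7,-90,-108,0,0,0,0],[0.7,-118,-143,0,0,0,0],[0.7,-136,-164,0,0,0,0]]]'; python3 -m creep '[[[0.7,0,0,0,0,0,0],[0.7,0,0,0,0,0,0],[0.7,0,0,0,0,0,0]]]'
python3 - <<'E'
from h import *
for n in("top","scene"): cv2.imwrite(f"pics/{n}4.png",cv2.cvtColor(ctrl.get_image(n),cv2.COLOR_RGB2BGR))
a,b=[cv2.imread(f"pics/{n}4.png") for n in("top","scene")]
cv2.imwrite("pics/c4.png",np.hstack([cv2.resize(a[100:290,150:410],(390,285)),cv2.resize(b[100:300,100:360],(390,300))[:285]]))
E
```

```text
time: 25.1
position: [0.6312, 0.0028, 0.0464]
tool_rot: [-2.221, -2.221, 0.0]
ft_force: [-0.1, 0.0, -0.2]
grip_width: 0.494
time: 25.6
position: [0.6315, 0.0032, 0.1792]
tool_rot: [2.22, 2.221, 0.002]
ft_force: [-0.1, 0.0, -0.4]
grip_width: 0.596
time: 26.1
position: [0.4647, -0.1354, 0.1769]
tool_rot: [2.224, 2.218, -0.004]
ft_force: [0.4, -0.3, 0.2]
grip_width: 0.698
time: 26.4
position: [0.4684, -0.1318, 0.1772]
tool_rot: [2.218, 2.223, 0.002]
ft_force: [0.4, 0.3, 0.0]
grip_width: 0.698
```

View pics/c4.png

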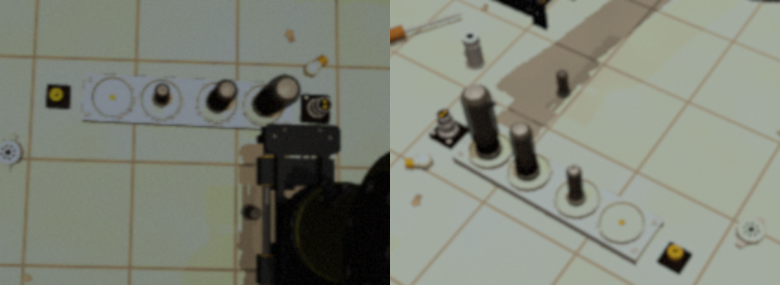

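Three valves stand in rests (scene crop (480,120), (525,150), (575,185)). Next is the mini.

```bash
python3 -m creep '[[[0.7,-1,-1,30,0,0,0],[0.7,-1,-1,65,0,0,0],[0.7,-1,-1,100,0,0,0],[0.7,-1,-1,130,0,0,0],[0.7,-1,-1,150,0,0,0]]]' 8; python3 -m creep '[[[0.7,0,0,9,0,0,0],[0.7,0,0,14,0,0,0],[0.7,0,0,14,0,0,0],[0.6,0,0,14,0,0,0],[0.5,0,0,14,0,0,0]]]';python3 -m creep '[[[0.4,0,0,0,0,0,0],[0.35,0,0,0,0,0,0],[0.3,0,0,0,0,0,0],[0.25,0,0,0,0,0,0],[0.2,0,0,0,0,0,0]]]';python3 -m creep '[[[0.15,0,0,0,0,0,0],[0.12,0,0,0,0,0,0],[0.12,0,0,0,0,0,0],[0.12,0,0,0,0,0,0]]]'
```

```text
time: 27.0
position: [0.4657, -0.1323, 0.0242]
tool_rot: [-2.216, -2.222, -0.0]
ft_force: [-0.7, 0.0, 0.2]
grip_width: 0.702
time: 27.5
position: [0.4671, -0.1345, 0.0136]
tool_rot: [2.22, 2.22, 0.001]
ft_force: [-0.0, -0.5, 0.5]
grip_width: 0.597
time: 28.0
position: [0.4662, -0.1342, 0.0126]
tool_rot: [2.221, 2.221, -0.0]
ft_force: [-0.2, 0.5, -0.1]
grip_width: 0.241
time: 28.4
position: [0.4662, -0.1341, 0.0125]
tool_rot: [-2.221, -2.221, 0.0]
ft_force: [-0.6, -0.7, -0.3]
grip_width: 0.207
```

```bash
python3 -m creep '[[[0.12,0,0,-10,0,0,0],[0.12,0,0,-30,0,0,0],[0.12,0,0,-60,0,0,0],[0.12,0,0,-95,0,0,0],[0.12,0,0,-120,0,0,0]]]'; python3 -m creep '[[[0.12,15,0,0,0,0,0],[0.12,50,0,0,0,0,0],[0.12,90,0,0,0,0,0],[0.12,130,5,0,0,0,0],[0.12,165,20,0,0,0,0]]]';python3 -m creep '[[[0.12,20,30,0,0,0,0],[0.12,35,65,0,0,0,0],[0.12,45,100,0,0,0,0],[0.12,45,130,0,0,0,0],[0.12,45,145,0,0,0,0]]]'; python3 -m creep '[[[0.12,0,0,0,0,0,0],[0.12,0,0,0,0,0,0],[0.12,0,0,0,0,0,0],[0.12,0,0,0,0,0,0]]]'
```

```text
time: 28.9
position: [0.4671, -0.134, 0.1353]
tool_rot: [2.219, 2.22, 0.001]
ft_force: [0.2, -0.7, -0.2]
grip_width: 0.206
time: 29.4
position: [0.4847, 0.0331, 0.1323]
tool_rot: [2.22, 2.222, -0.004]
ft_force: [0.7, -0.2, 0.1]
grip_width: 0.206
time: 29.9
position: [0.6326, 0.0772, 0.1315]
tool_rot: [-2.219, -2.221, -0.001]
ft_force: [-0.1, -0.1, -0.7]
grip_width: 0.203
time: 30.3
position: [0.6304, 0.0758, 0.1328]
tool_rot: [2.221, 2.221, -0.001]
ft_force: [-0.2, -0.3, 0.3]
grip_width: 0.209
```

```bash
python3 -m creep '[[[0.12,0,1,15,0,0,0],[0.12,0,1,40,0,0,0],[0.12,0,1,65,0,0,0],[0.12,0,1,85,0,0,0],[0.12,0,1,95,0,0,0]]]'; python3 -m creep '[[[0.12,0,0,0,0,0,0],[0.12,0,0,1,0,0,0],[0.12,0,0,1,0,0,0],[0.12,0,0,1,0,0,0]]]'; python3 -m creep '[[[0.12,0,0,1,0,0,0],[0.12,0,0,1,0,0,0],[0.12,0,0,1,0,0,0]]]'
```

```text
time: 30.8
position: [0.6303, 0.0751, 0.0346]
tool_rot: [-2.22, -2.22, 0.005]
ft_force: [0.9, 0.2, -0.2]
grip_width: 0.206
time: 31.2
position: [0.6329, 0.076, 0.0376]
tool_rot: [2.221, 2.22, 0.002]
ft_force: [-0.1, -0.1, -0.2]
grip_width: 0.208
time: 31.5
position: [0.6323, 0.0758, 0.0357]
tool_rot: [2.221, 2.221, 0.0]
ft_force: [-0.7, 0.4, 0.1]
grip_width: 0.207
```

```bash
python3 -m creep '[[[0.12,0,0,0.8,0,0,0],[0.12,0,0,1.5,0,0,0],[0.12,0,0,1.5,0,0,0]]]'; python3 -m creep '[[[0.12,0,0,0.7,0,0,0],[0.12,0,0,0.7,0,0,0],[0.12,0,0,0.7,0,0,0]]]'
```

```text
time: 31.8
position: [0.6321, 0.0758, 0.0339]
tool_rot: [-2.221, -2.221, 0.0]
ft_force: [-0.2, 0.8, -0.5]
grip_width: 0.206
time: 32.1
position: [0.6323, 0.0759, 0.0335]
tool_rot: [2.221, 2.221, -0.0]
ft_force: [-0.8, -0.6, 1.4]
grip_width: 0.206
```

```bash
python3 -m creep '[[[0.12,0,0,0.3,0,0,0],[0.12,0,0,0.3,0,0,0]]]'; python3 -m creep '[[[0.23,0,0,0,0,0,0],[0.28,0,0,0,0,0,0],[0.35,0,0,0,0,0,0],[0.5,0,0,0,0,0,0],[0.6,0,0,0,0,0,0]]]'; python3 -m creep '[[[0.6,0,0,-10,0,0,0],[0.6,0,0,-35,0,0,0],[0.6,0,0,-70,0,0,0],[0.6,0,0,-110,0,0,0],[0.6,0,0,-150,0,0,0]]]'; python3 -m creep '[[[0.6,40,-20,0,0,0,0],[0.6,80,-40,0,0,0,0],[0.6,120,-60,0,0,0,0],[0.6,160,-90,0,0,0,0],[0.6,200,-120,0,0,0,0]]]'; python3 -m creep '[[[0.6,30,-20,0,0,0,0],[0.6,30,-20,0,0,0,0],[0.6,30,-20,0,0,0,0]]]'
python3 - <<'E'
from h import *
for n in("top","scene"): cv2.imwrite(f"pics/{n}5.png",cv2.cvtColor(ctrl.get_image(n),cv2.COLOR_RGB2BGR))
a,b=[cv2.imread(f"pics/{n}5.png") for n in("top","scene")]
g=lambda i:np.clip(255*(i/255.)**.6,0,255).astype(np.uint8)
A=cv2.resize(a[140:200,195:385],None,fx=4,fy=4); B=cv2.resize(b[150:265,120:310],None,fx=3,fy=3,interpolation=cv2.INTER_CUBIC)
cv2.imwrite("pics/c5.png",g(np.vstack([A,cv2.copyMakeBorder(B,0,0,0,760-570,cv2.BORDER_CONSTANT)])))
E
```

```text
time: 32.3
position: [0.6322, 0.0759, 0.0334]
tool_rot: [2.221, 2.221, -0.0]
ft_force: [-1.8, -0.7, 4.2]
grip_width: 0.209
time: 32.8
position: [0.6322, 0.0758, 0.0329]
tool_rot: [-2.221, -2.221, 0.0]
ft_force: [-1.1, -0.5, 0.4]
grip_width: 0.448
time: 33.3
position: [0.632, 0.0761, 0.1852]
tool_rot: [2.221, 2.222, 0.0]
ft_force: [0.5, -0.4, -0.4]
grip_width: 0.6
time: 33.8
position: [0.5111, 0.2775, 0.1839]
tool_rot: [2.221, 2.221, 0.002]
ft_force: [1.0, 0.1, 0.0]
grip_width: 0.601
time: 34.1
position: [0.4917, 0.3068, 0.1838]
tool_rot: [2.217, 2.224, 0.001]
ft_force: [0.3, 0.3, 0.3]
grip_width: 0.597
```

View pics/c5.png

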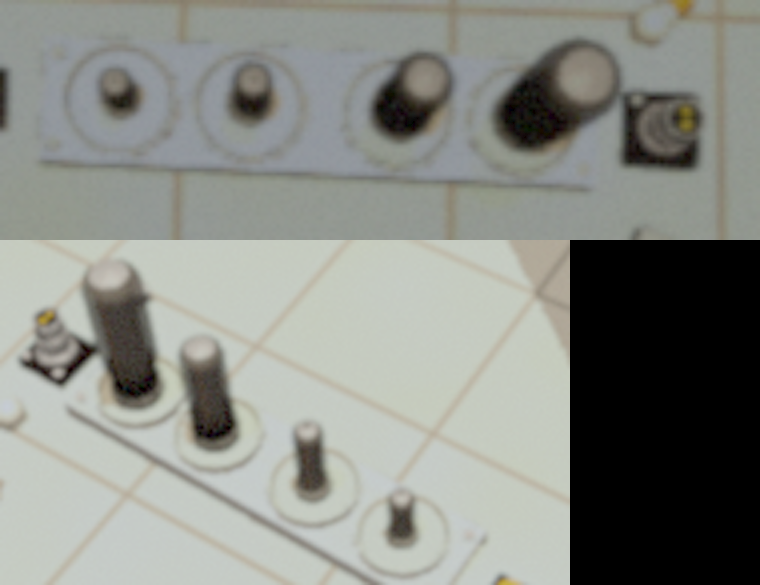

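All four stand upright in descending order away from the socket. A numeric check of the tops and the can before handing in:

```bash
python3 - <<'E'
from h import *
np.set_printoptions(precision=4,suppress=True)
R=dict(out=(.6272,-.1506),oct=(.6287,-.0801),slim=(.6303,.0034),mini=(.6316,.076))
q=dict(out=((585,77),(112,276)),oct=((428,80),(202,349)),slim=((253,82),(308,432)),mini=((117,83),(401,498)))
for k,(a,b) in q.items():
    p,e=tri((195+a[0]/4-.5,140+a[1]/4-.5),(120+b[0]/3-.5,150+(b[1]-240)/3-.5)); print(k,p,"off mm",(p[:2]-R[k])*1000,"gap",e)
d=cv2.absdiff(cv2.imread("pics/top0.png"),cv2.imread("pics/top5.png"))[220:245,375:405]; print("can diff",d.mean(),d.max())
E
```

```text
out [ 0.6274 -0.1519  0.1479] off mm [ 0.1792 -1.2762] gap 0.0020528845519474587
oct [ 0.6292 -0.0815  0.1184] off mm [ 0.4898 -1.4181] gap 0.0024694145411025734
slim [0.6316 0.0033 0.0887] off mm [ 1.2917 -0.1141] gap 0.0003488043063206704
mini [0.6325 0.0748 0.0682] off mm [ 0.9047 -1.2417] gap 0.0009096342224790243
can diff 3.607111111111111 11
```

```bash
python3 -c "
from bench import ctrl
print(ctrl.close_job(), ctrl.get_state()['time'])"
```

```text
the job is handed in; nothing more can be done
the job is handed in; nothing more can be done
```

The four valves are standing upright in the rests, in order of height from the chrome lamp socket: tallest, second tallest, second shortest, shortest. I handed the job in at about 34 s of the 112 s allowed.

- **Setting down:** I lowered each valve until I felt contact (about 2 to 4 N), at the height expected for the dish floor, then released it and moved the arm clear.
- **Position:** The last pictures show all four upright. The tops measured from both cameras lie within about 1.5 mm of the rest centres.
- **Height:** The measured tops come out 3 to 9 mm below the nominal heights. The tops measured 2 to 8 mm low before I moved anything, because the point I sight is on the dome, so I don't read this as a placing error.
- **Shield can:** The picture patch around it is unchanged from the start apart from image noise.
- **Grip readings:** The two thin valves read about 1 mm (21.3 and 18.0 mm) under their stated 22 and 19 mm, but both held firmly.

No check failed, and the hand-in gave no verdict.

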